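# Sort the bottles and the marker into their bench trays

### The job

Tidy the bench into its trays: the two black-capped stock bottles (amber and white) go into the blue tray and the two small dropper bottles into the yellow tray, one bottle to each bay and standing upright, and the marker goes lying flat along the green tray. Keep the bottles upright all the way, set the stock bottles down gently, and leave the beaker and the timer where they are.

Things in the scene. Friction and masses are not known exactly. Their poses are not given: they have to be found in the camera images.
- amber_bottle_centre (a point): stock bottle of amber-brown glass with a broad black screw cap and an orange-brown label; loose, stands upright. Round body 54 mm in diameter from the foot to 70 mm up, 108 mm tall in all, narrower at the cap; about 0.19 kg. This point is on its axis, half-way up (54 mm above its foot); z points up its axis.
- white_bottle_centre (a point): stock bottle of white plastic with a broad black screw cap and a blue band on the label; loose, stands upright. Round body 48 mm in diameter from the foot to 60 mm up, 92 mm tall in all, narrower at the cap; about 0.14 kg. This point is on its axis, half-way up (46 mm above its foot); z points up its axis.
- green_dropper_centre (a point): small white dropper bottle with a white pointed cap and a green band; loose, stands upright. Round body 29 mm in diameter from the foot to 45 mm up, 71 mm tall with the pointed cap; about 0.04 kg. This point is on its axis, half-way up (35.5 mm above its foot); z points up its axis.
- red_dropper_centre (a point): small white dropper bottle with a red pointed cap and a red band; loose, stands upright. Round body 29 mm in diameter from the foot to 45 mm up, 71 mm tall with the pointed cap; about 0.04 kg. This point is on its axis, half-way up (35.5 mm above its foot); z points up its axis.
- black_marker_centre (a point): marker pen with a white barrel and a black cap, lying on the bench; loose, 135 mm long, about 16 mm thick, 0.02 kg. This point is at the middle of its length, on its centre line, 8 mm above the bench as it lies; y points along its length, z up.
- stock_tray: blue open tray, fixed, with two equal square bays side by side along its long side: 88 (x) x 172 (y) x 24 mm high over all. Walls, divider and floor 4 mm thick; each bay is 80 x 82 mm inside. Origin at the centre of its underside on the bench, x across, y along, z up; the bay centres lie at y = +42 and -42 mm, the floor at z = 4 mm.
- dropper_tray: yellow open tray, fixed, with two equal bays side by side along its long side: 66 (x) x 128 (y) x 18 mm high over all. Walls, divider and floor 4 mm thick; each bay is 58 x 58 mm inside. Origin at the centre of its underside on the bench, x across, y along, z up; the bay centres lie at y = +31 and -31 mm, the floor at z = 4 mm.
- pen_tray: green open shallow tray without a divider, fixed: 56 (x) x 176 (y) x 14 mm high over all. Walls and floor 4 mm thick, 48 x 168 mm inside. Origin at the centre of its underside on the bench, x across, y along, z up; the floor is at z = 4 mm.
- beaker_centre (a point): empty glass beaker, a bystander standing loose at the left of the work, 55 mm in diameter and 68 mm tall. This point is on its axis, half-way up.
- timer_centre (a point): flat white bench timer, a bystander lying loose at the right of the work, 62 x 62 x 15 mm. This point is at its centre, half-way up.

How it is judged:
By the outcome, as a careful person would: the job done as asked, in the order asked, and still so for the second after the job is handed in, with the robot touching nothing.
It also fails if it takes over 138 s, if anything falls off the work surface, if the arm or the gripper's body presses on something with over 40 N, if the wrist force passes 120 N, or if a joint passes its speed limit or range.

### The arm

A 7-joint arm with a two-finger parallel gripper is mounted at the origin on a cart in front of the work surface, level with it; the furniture and walls round the work are solid. World frame = base frame: x ahead of the robot, y to its left, z up, the work surface at z = 0. Lengths are in m, angles in rad, forces in N, time in s.
With the tool pointing down it reaches from about 0.4 to 0.85 m from the base axis. Payload 10.4 kg.
Tool frame: the origin (TCP) lies between the finger pads; the fingertips stand 22 mm ahead of it and the grasp point (between the pads) lies 3 mm ahead of it (r.nose_length is the distance from the TCP to the fingertips, in m); z points along the fingers, y is the line along which they close (so a half turn about z gives the same grasp; the last joint's range is limited). The gripper opens to 87 mm and grips with 3 to 60 N. Pads are 19 mm wide; open, the fingers measure 117 mm over their backs; the gripper's body (75 mm by 190 mm) begins 51 mm behind the grasp point.
Start: joints at [1.318, 0.332, -0.065, 1.46, 0.022, 1.35, -0.088], TCP at [0.142, -0.609, 0.245] pointing down, gripper open.
Joint ranges: [-2.6, 2.6], [-0.5, 2.12], [-1.47, 1.34], [0.16, 2.42], [-1.27, 4.41], [0.06, 2.06], [-2.6, 2.6]. Speed limits (rad/s): [2.22, 2.22, 2.79, 2.79, 3.14, 3.14, 3.14].

### API

Orientations are given as a unit quaternion [x, y, z, w].
In Python, from bench import readout, cams, r gives the robot as it stands. The module is installed in compiled form; this text tells all that it offers.
- The arm moves only by the tool step_arm, never from a script. Its argument "deltas" is a list that holds one entry, the list of rows, each a list of 7 numbers: the turn, a rotation vector about the tool's x, y, z in rad, then the shift along the tool's x, y, z in m, then the opening in per cent of the stroke, from 0 (shut) to 100 (fully open). A call has 1 to 20 rows; each row is the pose to reach, as a shift and turn from the pose commanded when the call began, along the tool's axes at that moment; what a row does not reach only later rows make up. A row lasts 1/8 s, in which the tool goes at most 62.5 mm and 10.7 degrees, less where a joint would pass 70% of its speed; a pose out of reach is approached as far as the arm can. A call with a gripper value outside its range is refused whole. The fingers move at their own pace and stop on an object; "squeeze" is the grip in N (left out, the last holds). Time passes only in rows, so rows that repeat a pose let the fingers close. It gives the time, the measured TCP pose, the force, the opening and the grip force at its end, in the units of the state.
- readout.read_state(): the state, without advancing time (a new reading comes with each control period).
- cams.camera(name): name is "scene" or "top"; returns a dict with "img" (480x640x3 uint8, red, green, blue), "fx", "fy", "cx", "cy" (pixels), "origin" and "rotation" of the camera in the world. Camera axes: x right, y up, looking along -z (the intrinsics and any distortion apply to the point x, -y, -z); pixel columns grow to the right and rows downward; lengths in m; the calibration is good to about 2 mm. A picture is of the moment at which its call begins. There is no depth.
- r.close_job(): hands the job in; it is judged then, once.
The state is a dict: "time": time; "joint_positions": joint angles; "joint_vel": joint speeds; "joint_torque": joint torques, N m; "ee_pos": TCP position; "eef_rot": TCP orientation; "ft_force": force on the tool from outside, world axes, zero at the start; "torque": the same for the moment, N m; "width": finger opening in m; "grip_force": force on a finger pad.
Only numpy, scipy, OpenCV 4.12 (cv2) and the standard library are available. Lean on these libraries where they do the work, as an engineer would, in place of code of your own. Each camera call takes 0.05 s, during which the arm holds its last target. There are 200 camera calls.

## Working session

There is one attempt and no reset: what is moved stays moved. The work goes in short steps, Python scripts to look and compute and a tool call to move; the robot and the scene stay as the last step left them, time stands still between calls to the robot, and variables do not carry over. Pictures are saved under pics/ and viewed, at most 14 in all, crops included, and the job is handed in when it is done.

Besides the shell and the picture viewer there is one more tool, called after "Request:" in YAML: its name, and indented under it one key for each argument. step_arm: Moves the arm, as the interface text tells. Its arguments: {"type":"object","properties":{"deltas":{"type":"array"},"squeeze":{"type":"number"}},"required":["deltas"]}

```bash
mkdir -p pics
python3 - <<'E'
from bench import readout, cams, r
import cv2,numpy as np
for n in ("scene","top"):
    c=cams.camera(n); cv2.imwrite(f"pics/{n}0.png",c["img"][:,:,::-1])
    print(n,{k:(np.round(v,4).tolist() if k!="img" else v.shape) for k,v in c.items()})
s=readout.read_state(); print(s, r.nose_length)
E
```

```text
scene {'img': (480, 640, 3), 'fx': 445.4144, 'fy': 445.4144, 'cx': 320.0188, 'cy': 232.2298, 'origin': [0.1521, 0.6249, 0.7973], 'rotation': [-0.1152, 0.364, 0.8873, -0.2587]}
top {'img': (480, 640, 3), 'fx': 449.4364, 'fy': 449.4364, 'cx': 326.0549, 'cy': 237.8242, 'origin': [0.3874, 0.0199, 1.1088], 'rotation': [-0.0428, 0.0559, 0.7138, -0.6968]}
{'time': 0.1, 'joint_positions': array([ 1.31840403,  0.33277538, -0.06470176,  1.46085745,  0.02160895,
        1.34991427, -0.08849126]), 'joint_vel': array([-0.00154854, -0.00178216,  0.00053575, -0.00142342, -0.00063596,
        0.0003176 ,  0.00018921]), 'joint_torque': array([ 1.88812213e-03, -6.24543715e+01,  2.48628587e-02, -3.90718210e+01,
       -6.13861252e-02,  3.65134212e-02, -7.16865969e-06]), 'ee_pos': array([ 0.14228139, -0.60825707,  0.24385423]), 'eef_rot': array([ 9.93404688e-01,  1.14659193e-01, -1.05066036e-04, -6.20504347e-04]), 'ft_force': array([ 0.30146337, -0.10111127,  0.25781165]), 'torque': array([-0.00295749, -0.00549322, -0.0020234 ]), 'grip_force': 0.0, 'width': 0.0870416542440008} 0.022
```

View pics/top0.png

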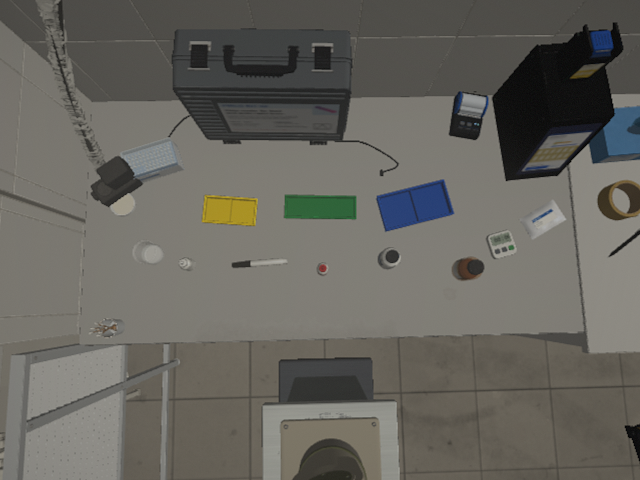

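View pics/scene0.png

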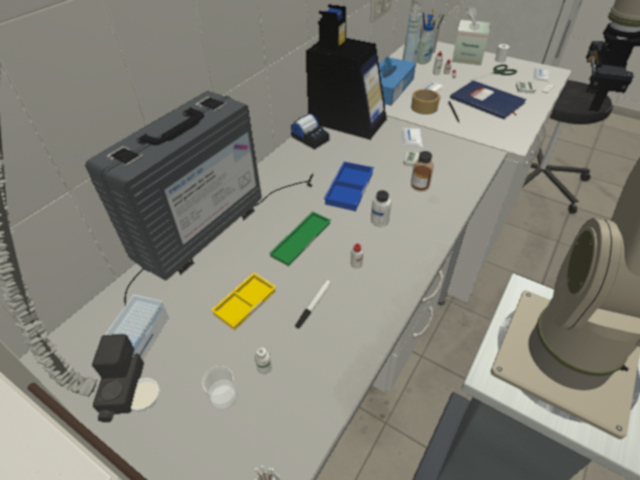

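Top view: amber (470,268), white (390,258), red dropper (323,268), green dropper (186,264), marker (233–287,263), yellow tray (230,211), green tray (320,207), blue tray (415,205), beaker (148,253) and timer (502,244). The scene view shows the same layout, with amber cap (425,158), white cap (382,197), red cap (357,247), green dropper (263,360) and marker (313,304). The arm is clear of the work.

```bash
cat > h.py <<'E'
import numpy as np, cv2
from scipy.spatial.transform import Rotation as R
from bench import readout, cams, r
def cast(c,uv,z):
    uv=np.atleast_2d(uv).astype(float)
    d=np.c_[(uv[:,0]-c["cx"])/c["fx"],-(uv[:,1]-c["cy"])/c["fy"],-np.ones(len(uv))]
    d=R.from_quat(c["rotation"]).apply(d); o=np.array(c["origin"])
    return (o+d*((z-o[2])/d[:,2])[:,None])[:,:2]
def blob(c,lo,hi,roi):
    x0,y0,x1,y1=roi; hsv=cv2.cvtColor(c["img"],cv2.COLOR_RGB2HSV)[y0:y1,x0:x1]
    m=cv2.inRange(hsv,np.array(lo),np.array(hi))
    cs,_=cv2.findContours(m,cv2.RETR_EXTERNAL,cv2.CHAIN_APPROX_NONE)
    k=max(cs,key=cv2.contourArea)[:,0]+[x0,y0]; return k
def go(x,y,z,yaw):
    """delta from now to TCP x,y,z tool down, closing line (tool y) at world yaw (deg, mod 180)"""
    s=readout.read_state(); q=R.from_quat(s["eef_rot"]); best=None
    for k in (0,180):
        t=R.from_euler("z",yaw+90+k,degrees=True)*R.from_euler("x",180,degrees=True)
        v=(q.inv()*t).as_rotvec()
        if best is None or np.linalg.norm(v)<np.linalg.norm(best): best=v
    print(np.round(best,3).tolist(),np.round(q.inv().apply(np.array([x,y,z])-s["ee_pos"]),4).tolist())
E
python3 - <<'E'
from h import *
T=cams.camera("top");S=cams.camera("scene")
def cen(k):
    m=cv2.moments(k.reshape(-1,1,2)); return np.array([m["m10"],m["m01"]])/m["m00"] if m["m00"] else k.mean(0)
for n,c,lo,hi,roi,z in [("blue",T,(100,120,60),(130,255,255),(370,170,460,240),.024),("green",T,(50,100,40),(85,255,255),(275,185,365,230),.014),("yel",T,(18,150,100),(35,255,255),(195,185,265,235),.018),
 ("blue",S,(100,120,60),(130,255,255),(315,155,378,215),.024),("green",S,(50,100,40),(85,255,255),(260,200,340,270),.014),("yel",S,(18,150,100),(35,255,255),(200,260,285,335),.018)]:
    k=blob(c,lo,hi,roi); p=cast(c,k,z).astype(np.float32)*1000
    print(n,[np.round(v,1) for v in cv2.minAreaRect(p)])
for n,c,lo,hi,roi,z in [("ambercap",T,(0,0,0),(179,255,60),(450,250,490,285),.098),("ambercap",S,(0,0,0),(179,255,60),(410,148,436,172),.098),
 ("whitecap",T,(0,0,0),(179,255,75),(376,242,405,272),.083),("whitecap",S,(0,0,0),(179,255,75),(368,186,396,208),.083),
 ("redcap",T,(0,110,60),(8,255,255),(312,258,334,278),.06),("redcap",S,(0,110,60),(8,255,255),(347,238,367,255),.06),
 ("redcap2",T,(170,110,60),(179,255,255),(312,258,334,278),.06),("redcap2",S,(170,110,60),(179,255,255),(347,238,367,255),.06)]:
    try:
        k=blob(c,lo,hi,roi); print(n,len(k),cen(k).round(1),(cast(c,cen(k),z)*1000).round(1))
    except Exception as e: print(n,e)
def crop(c,x,y,w=50,h=50):
    return cv2.resize(c["img"][y-h//2:y+h//2,x-w//2:x+w//2,::-1],None,fx=300/h,fy=300/h,interpolation=cv2.INTER_CUBIC)
a=np.vstack([np.hstack([crop(T,186,264),crop(T,470,268)]),np.hstack([crop(S,263,360),crop(S,422,170)])])
cv2.imwrite("pics/c1.png",a)
for n,u in [("beakT",(148,253)),("timerT",(502,244)),("gdT",(186,264))]: print(n,cast(T,u,.03)*1000)
E
```

```text
blue [array([ 617.1, -223. ]), array([ 88.9, 174.4]), np.float64(13.0)]
green [array([619.8,  10.8]), array([174.7,  56.8]), np.float64(87.8)]
yel [array([615.3, 234. ]), array([129.9,  68.3]), np.float64(84.7)]
blue [array([ 614.5, -212.5]), array([ 89.7, 187.8]), np.float64(13.1)]
green [array([618.6,  14.7]), array([178.7,  58.5]), np.float64(88.3)]
yel [array([612.7, 237.7]), array([132. ,  73.1]), np.float64(85.2)]
ambercap 44 [474.9 266.8] [[ 455.4 -335.9]]
ambercap 29 [424.6 157.1] [[ 457.3 -335.9]]
whitecap 35 [391.9 256. ] [[ 485.7 -151.2]]
whitecap 30 [381.9 195.9] [[ 487.5 -152.1]]
redcap 18 [322.2 268. ] [[463.8   9.3]]
redcap 17 [357. 247.] [[464.5  10.3]]
redcap2 max() iterable argument is empty
redcap2 max() iterable argument is empty
beakT [[511.97896058 425.53850855]]
timerT [[ 513.88425738 -430.24685437]]
gdT [[483.382576   334.47622304]]
```

View pics/c1.png

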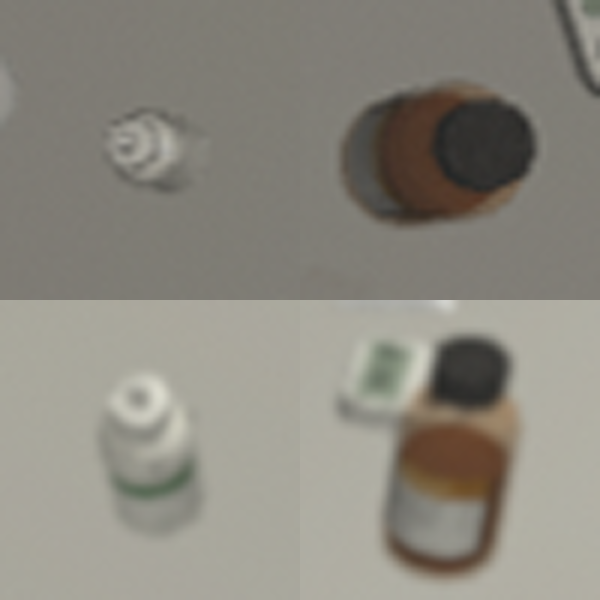

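Crop: the green dropper's tip is at about (181.8,263.2) in top and (260.8,351.3) in scene. The amber cap agrees between the views to 2 mm.

Run:
```python
from h import *
T=cams.camera("top");S=cams.camera("scene")
print("gd",cast(T,(181.8,263.2),.068)*1000,cast(S,(260.8,351.3),.068)*1000)
for c,w,b in ((T,(262,254,295,270),(228,256,262,272)),(S,(300,276,335,312),(290,300,316,332))):
    k1=blob(c,(0,0,175 if c is T else 205),(179,60,255),w); k2=blob(c,(0,0,0),(179,255,80),b)
    p=cast(c,np.vstack([k1,k2]),.008).astype(np.float32)*1000
    print("marker",len(k1),len(k2),[np.round(v,1) for v in cv2.minAreaRect(p)],np.round(p[p[:,1].argmin()]),np.round(p[p[:,1].argmax()]))
print("case",cast(T,(230,142),0),cast(T,(320,142),0),"box",cast(T,(510,180),0),cast(T,(560,175),0))
go(.456,-.336,.16,13)
```

```text
gd [[482.08417883 333.07046303]] [[481.41084986 336.9935153 ]]Traceback (most recent call last):
  File "<stdin>", line 5, in <module>
  File "h.py", line 13, in blob
    k=max(cs,key=cv2.contourArea)[:,0]+[x0,y0]; return k
      ~~~^^^^^^^^^^^^^^^^^^^^^^^^
ValueError: max() iterable argument is empty
```

Run:
```python
from h import *
T=cams.camera("top");S=cams.camera("scene")
print("case",cast(T,(230,142),0),cast(T,(320,142),0),"box",cast(T,(510,180),0),cast(T,(560,175),0))
for c,(x0,y0,x1,y1) in ((T,(225,254,295,272)),(S,(290,276,335,332))):
    g=cv2.cvtColor(c["img"],cv2.COLOR_RGB2GRAY)[y0:y1,x0:x1].astype(float)
    m=(abs(g-np.median(g))>22).astype(np.uint8)
    pts=cv2.findNonZero(m)[:,0]+[x0,y0]
    p=cast(c,pts,.008).astype(np.float32)*1000
    print("marker",len(p),[np.round(v,1) for v in cv2.minAreaRect(p)])
go(.456,-.336,.16,13)
```

```text
case [[0.79634907 0.23682218]] [[0.79193387 0.00654126]] box [[ 0.68153406 -0.47658332]] [[ 0.69203142 -0.6068337 ]]
marker 240 [array([486.3, 163.4]), array([ 16.8, 132.7]), np.float64(5.6)]
marker 316 [array([485.9, 161.1]), array([ 19.4, 142.4]), np.float64(4.9)]
[-0.0, -0.0, -1.568] [0.3675, -0.1939, 0.0845]
```

Request:
step_arm:
  deltas:
    - [[0,0,-0.18,0.04,-0.02,0,100],[0,0,-0.36,0.08,-0.042,0,100],[0,0,-0.54,0.13,-0.07,0,100],[0,0,-0.72,0.18,-0.095,0,100],[0,0,-0.9,0.23,-0.12,0.02,100],[0,0,-1.08,0.28,-0.148,0.04,100],[0,0,-1.26,0.32,-0.17,0.06,100],[0,0,-1.44,0.35,-0.185,0.075,100],[0,0,-1.568,0.3675,-0.194,0.0845,100],[0,0,-1.568,0.3675,-0.194,0.0845,100],[0,0,-1.568,0.3675,-0.194,0.0845,100],[0,0,-1.568,0.3675,-0.194,0.0845,100]]
  squeeze: 15

```text
time: 1.9
ee_pos: [0.4553, -0.3372, 0.1606]
eef_rot: [0.624, 0.782, -0.0, 0.0]
ft_force: [-0.3, -0.5, 0.1]
width: 0.0868
grip_force: 0.0
```

Run:
```python
from h import *
T=cams.camera("top");S=cams.camera("scene")
s=readout.read_state();print(s["joint_positions"].round(3),s["ft_force"],s["eef_rot"].round(3))
cv2.imwrite("pics/a1.png",cv2.resize(np.hstack([T["img"][180:340,400:560],S["img"][90:250,340:500]])[:,:,::-1],(800,400)))
go(.456,-.336,.064,13)
```

```text
[ 0.97   0.307 -0.489  1.705  0.156  1.167  0.663] [ 0.06325796  0.36804669 -0.25727275] [ 0.623  0.782 -0.     0.   ]
[0.0, 0.001, -0.002] [0.0008, 0.0006, 0.0965]
```

View pics/a1.png

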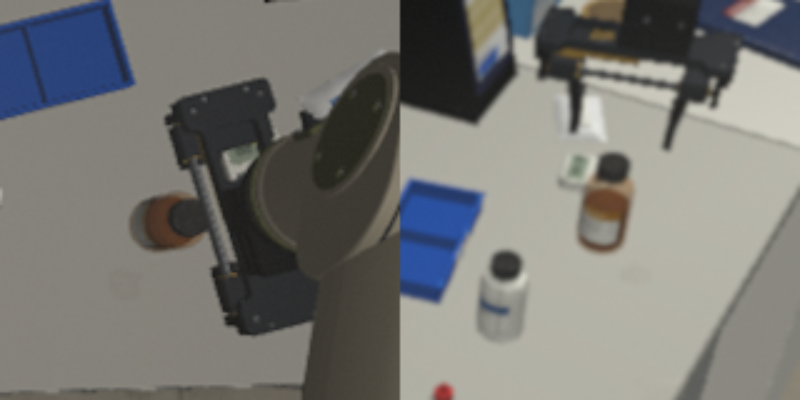

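Scene crop: the fingertip midpoint at about (428.5,145.6) lies over the amber cap. The top view is mostly parallax of the gripper body, so I'll check the midpoint numerically.

Run:
```python
from h import *
S=cams.camera("scene")
for u in ((410,142),(447.2,149.2),(428.5,145.6)): print(cast(S,u,.138))
```

```text
[[ 0.4989091  -0.32278599]]
[[ 0.40494814 -0.34239793]]
[[ 0.45162573 -0.33256697]]
```

Request:
step_arm:
  deltas:
    - [[0,0,0,0.001,0.001,0.02,100],[0,0,0,0.001,0.001,0.04,100],[0,0,0,0.001,0.001,0.06,100],[0,0,0,0.001,0.001,0.08,100],[0,0,0,0.001,0.001,0.09,100],[0,0,0,0.001,0.001,0.0965,100],[0,0,0,0.001,0.001,0.0965,100],[0,0,0,0.001,0.001,0.0965,80],[0,0,0,0.001,0.001,0.0965,70],[0,0,0,0.001,0.001,0.0965,60],[0,0,0,0.001,0.001,0.0965,50],[0,0,0,0.001,0.001,0.0965,50],[0,0,0,0.001,0.001,0.0965,50],[0,0,0,0.001,0.001,0.0965,50]]
  squeeze: 15

```text
time: 3.8
ee_pos: [0.4568, -0.3348, 0.0637]
eef_rot: [0.622, 0.783, -0.0, 0.0]
ft_force: [-1.6, 0.0, 2.7]
width: 0.054
grip_force: 15.0
```

Run:
```python
from h import *
s=readout.read_state();print(s["ft_force"],s["width"],s["grip_force"])
go(.626,-.263,.064+.05,13)
```

```text
[-1.61121011  0.02663897  2.70192078] 0.05399262793882067 14.997200437355787
[0.0, 0.0, 0.0] [0.0319, 0.181, -0.0503]
```

Request:
step_arm:
  deltas:
    - [[0,0,0,0,0,-0.01,50],[0,0,0,0,0,-0.025,50],[0,0,0,0,0,-0.04,50],[0,0,0,0,0,-0.05,50],[0,0,0,0.003,0.015,-0.05,50],[0,0,0,0.007,0.04,-0.05,50],[0,0,0,0.012,0.07,-0.05,50],[0,0,0,0.018,0.1,-0.05,50],[0,0,0,0.023,0.13,-0.05,50],[0,0,0,0.028,0.16,-0.05,50],[0,0,0,0.031,0.175,-0.05,50],[0,0,0,0.032,0.181,-0.05,50],[0,0,0,0.032,0.181,-0.05,50],[0,0,0,0.032,0.181,-0.05,50]]
  squeeze: 20

```text
time: 5.55
ee_pos: [0.6251, -0.2639, 0.1136]
eef_rot: [0.623, 0.782, -0.0, 0.0]
ft_force: [-0.4, -1.5, -1.7]
width: 0.0535
grip_force: 20.0
```

Run:
```python
from h import *
S=cams.camera("scene");T=cams.camera("top")
cv2.imwrite("pics/a2.png",cv2.resize(np.hstack([T["img"][130:290,360:520],S["img"][90:250,300:460]])[:,:,::-1],(800,400)))
s=readout.read_state();print(s["ft_force"],s["width"],s["grip_force"])
go(.626,-.263,.068,13)
```

```text
[-0.82776772 -0.57331934 -2.88960609] 0.053920420189985246 19.997038424480706
[-0.0, 0.001, -0.001] [0.0006, 0.0008, 0.0457]
```

View pics/a2.png

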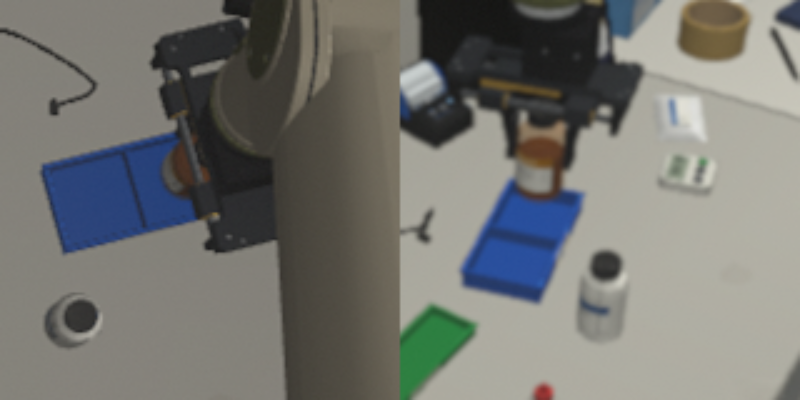

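The bottle hangs upright over the right-hand bay: (540,165) in the scene crop.

Request:
step_arm:
  deltas:
    - [[0,0,0,0,0,0.008,50],[0,0,0,0,0,0.016,50],[0,0,0,0,0,0.024,50],[0,0,0,0,0,0.03,50],[0,0,0,0,0,0.035,50],[0,0,0,0,0,0.039,50],[0,0,0,0,0,0.041,50],[0,0,0,0,0,0.0425,50],[0,0,0,0,0,0.0435,50],[0,0,0,0,0,0.0445,50],[0,0,0,0,0,0.045,50],[0,0,0,0,0,0.0455,50],[0,0,0,0,0,0.0455,50],[0,0,0,0,0,0.0455,50]]

```text
time: 7.4
ee_pos: [0.626, -0.2629, 0.0681]
eef_rot: [0.622, 0.783, -0.0, 0.0]
ft_force: [-0.5, 0.7, -3.1]
width: 0.0537
grip_force: 20.0
```

Still carrying the weight, so go down in 0.4 mm steps to contact.

Request:
step_arm:
  deltas:
    - [[0,0,0,0,0,0.0004,50],[0,0,0,0,0,0.0008,50],[0,0,0,0,0,0.0008,50]]

```text
time: 7.78
ee_pos: [0.6261, -0.2629, 0.0678]
eef_rot: [0.622, 0.783, -0.0, 0.0]
ft_force: [-3.1, 0.5, 3.7]
width: 0.0537
grip_force: 20.0
```

Request:
step_arm:
  deltas:
    - [[0,0,0,0,0,0,65],[0,0,0,0,0,0,75],[0,0,0,0,0,0,90],[0,0,0,0,0,0,95],[0,0,0,0,0,-0.01,95],[0,0,0,0,0,-0.03,95],[0,0,0,0,0,-0.06,95],[0,0,0,0,0,-0.09,95],[0,0,0,0,0,-0.1,95],[0,0,0,0,0,-0.1,95]]

```text
time: 9.02
ee_pos: [0.6262, -0.263, 0.1681]
eef_rot: [0.623, 0.783, 0.0, 0.001]
ft_force: [-1.0, 0.4, -0.3]
width: 0.0826
grip_force: 0.0
```

Run:
```python
from h import *
go(.4865,-.1515,.15,13)
```

```text
[0.001, 0.001, 0.0] [0.1401, -0.1111, 0.0178]
```

Request:
step_arm:
  deltas:
    - [[0,0,0,0.035,-0.028,0,100],[0,0,0,0.07,-0.056,0,100],[0,0,0,0.11,-0.087,0.005,100],[0,0,0,0.14,-0.111,0.018,100],[0,0,0,0.14,-0.111,0.018,100],[0,0,0,0.14,-0.111,0.018,100],[0,0,0,0.14,-0.111,0.03,100],[0,0,0,0.14,-0.111,0.05,100],[0,0,0,0.14,-0.111,0.07,100],[0,0,0,0.14,-0.111,0.09,100],[0,0,0,0.14,-0.111,0.105,100],[0,0,0,0.14,-0.111,0.117,100],[0,0,0,0.14,-0.111,0.117,100],[0,0,0,0.14,-0.111,0.117,80],[0,0,0,0.14,-0.111,0.117,65],[0,0,0,0.14,-0.111,0.117,50],[0,0,0,0.14,-0.111,0.117,45],[0,0,0,0.14,-0.111,0.117,45],[0,0,0,0.14,-0.111,0.117,45],[0,0,0,0.14,-0.111,0.117,45]]
  squeeze: 15

```text
time: 11.52
ee_pos: [0.4864, -0.1515, 0.0504]
eef_rot: [0.622, 0.783, 0.0, 0.0]
ft_force: [-0.9, 0.3, 1.5]
width: 0.048
grip_force: 15.0
```

Run:
```python
from h import *
S=cams.camera("scene");T=cams.camera("top")
cv2.imwrite("pics/a3.png",cv2.resize(np.hstack([T["img"][150:310,340:500],S["img"][90:250,300:460]])[:,:,::-1],(800,400)))
go(.6085,-.181,.101,13)
```

```text
[0.0, 0.0, 0.0] [-0.0563, 0.1123, -0.0506]
```

View pics/a3.png

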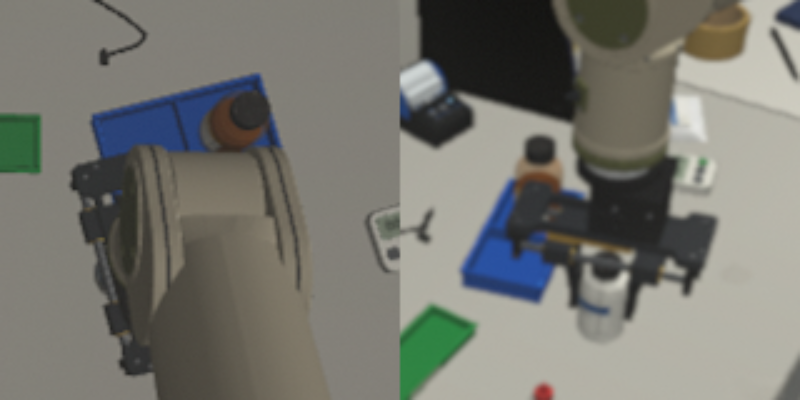

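The amber bottle stands upright in the right bay (top crop 240,120). The white bottle is gripped (600,300 in the scene crop).

Request:
step_arm:
  deltas:
    - [[0,0,0,0,0,-0.01,45],[0,0,0,0,0,-0.025,45],[0,0,0,0,0,-0.04,45],[0,0,0,0,0,-0.05,45],[0,0,0,-0.006,0.012,-0.0505,45],[0,0,0,-0.016,0.032,-0.0505,45],[0,0,0,-0.028,0.056,-0.0505,45],[0,0,0,-0.04,0.08,-0.0505,45],[0,0,0,-0.05,0.1,-0.0505,45],[0,0,0,-0.055,0.11,-0.0505,45],[0,0,0,-0.056,0.112,-0.0505,45],[0,0,0,-0.056,0.112,-0.0505,45],[0,0,0,-0.056,0.112,-0.042,45],[0,0,0,-0.056,0.112,-0.034,45],[0,0,0,-0.056,0.112,-0.026,45],[0,0,0,-0.056,0.112,-0.019,45],[0,0,0,-0.056,0.112,-0.013,45],[0,0,0,-0.056,0.112,-0.009,45],[0,0,0,-0.056,0.112,-0.007,45],[0,0,0,-0.056,0.112,-0.006,45]]
  squeeze: 20

```text
time: 14.12
ee_pos: [0.6081, -0.1808, 0.0563]
eef_rot: [0.622, 0.783, 0.0, 0.0]
ft_force: [-0.9, -0.6, -1.5]
width: 0.0475
grip_force: 20.0
```

Request:
step_arm:
  deltas:
    - [[0,0,0,0,0,0.0005,45],[0,0,0,0,0,0.001,45],[0,0,0,0,0,0.0014,45],[0,0,0,0,0,0.0018,45],[0,0,0,0,0,0.0018,45]]

```text
time: 14.75
ee_pos: [0.608, -0.1808, 0.0545]
eef_rot: [0.622, 0.783, -0.0, 0.0]
ft_force: [-1.1, 0.0, -1.2]
width: 0.0475
grip_force: 20.0
```

Request:
step_arm:
  deltas:
    - [[0,0,0,0,0,0.0004,45],[0,0,0,0,0,0.0007,45],[0,0,0,0,0,0.0007,45]]

```text
time: 15.12
ee_pos: [0.6081, -0.1808, 0.0544]
eef_rot: [0.622, 0.783, -0.0, 0.0]
ft_force: [-3.3, 0.9, 6.2]
width: 0.0473
grip_force: 20.0
```

Request:
step_arm:
  deltas:
    - [[0,0,0,0,0,0,60],[0,0,0,0,0,0,70],[0,0,0,0,0,0,85],[0,0,0,0,0,0,90],[0,0,0,0,0,-0.01,90],[0,0,0,0,0,-0.03,90],[0,0,0,0,0,-0.06,90],[0,0,0,0,0,-0.09,90],[0,0,0,0,0,-0.11,90],[0,0,0,0,0,-0.11,90]]

```text
time: 16.38
ee_pos: [0.6089, -0.181, 0.1659]
eef_rot: [0.622, 0.783, 0.001, 0.002]
ft_force: [-0.2, -0.1, -0.2]
width: 0.0786
grip_force: 0.0
```

Run:
```python
from h import *
go(.4815,.3345,.12,-5)
```

```text
[0.003, 0.001, 0.314] [0.531, -0.0083, 0.0449]
```

Request:
step_arm:
  deltas:
    - [[0,0,0,0.04,0,0,70],[0,0,0.05,0.09,0,0,70],[0,0,0.1,0.14,0,0,70],[0,0,0.15,0.2,0,0,70],[0,0,0.2,0.26,-0.004,0,70],[0,0,0.25,0.32,-0.006,0,70],[0,0,0.314,0.38,-0.008,0.01,70],[0,0,0.314,0.44,-0.008,0.025,70],[0,0,0.314,0.49,-0.008,0.04,70],[0,0,0.314,0.52,-0.008,0.045,70],[0,0,0.314,0.531,-0.008,0.045,70],[0,0,0.314,0.531,-0.008,0.045,70],[0,0,0.314,0.531,-0.008,0.045,70],[0,0,0.314,0.531,-0.008,0.045,70]]

```text
time: 18.12
ee_pos: [0.4816, 0.3334, 0.1189]
eef_rot: [0.738, 0.675, 0.0, 0.0]
ft_force: [0.2, 0.4, 0.5]
width: 0.0612
grip_force: 0.0
```

Run:
```python
from h import *
S=cams.camera("scene");T=cams.camera("top")
cv2.imwrite("pics/a4.png",cv2.resize(np.hstack([T["img"][170:330,120:280],S["img"][260:420,180:340]])[:,:,::-1],(800,400)))
go(.4815,.3345,.039,-5)
```

```text
[0.0, 0.0, -0.001] [0.0006, 0.0001, 0.0799]
```

View pics/a4.png

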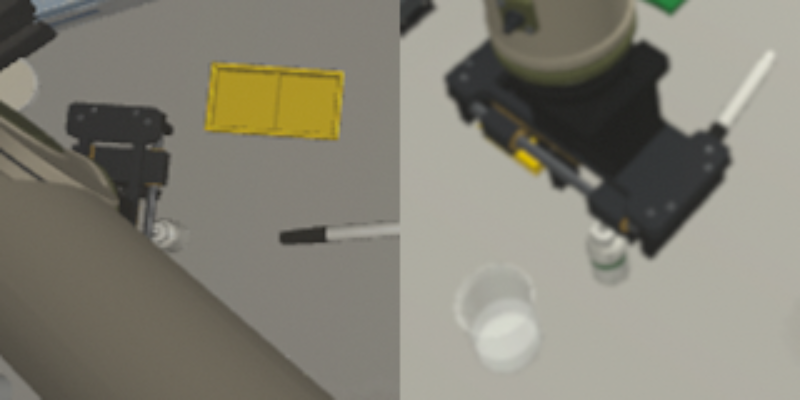

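The green dropper stands undisturbed under the gripper (scene crop 607,250), and the beaker is clear.

Request:
step_arm:
  deltas:
    - [[0,0,0,0.0006,0,0.015,70],[0,0,0,0.0006,0,0.03,70],[0,0,0,0.0006,0,0.045,70],[0,0,0,0.0006,0,0.06,70],[0,0,0,0.0006,0,0.072,70],[0,0,0,0.0006,0,0.08,70],[0,0,0,0.0006,0,0.08,70],[0,0,0,0.0006,0,0.08,55],[0,0,0,0.0006,0,0.08,45],[0,0,0,0.0006,0,0.08,38],[0,0,0,0.0006,0,0.08,32],[0,0,0,0.0006,0,0.08,25],[0,0,0,0.0006,0,0.08,25],[0,0,0,0.0006,0,0.08,25]]
  squeeze: 6

```text
time: 19.98
ee_pos: [0.4811, 0.3354, 0.0389]
eef_rot: [0.737, 0.676, 0.0, 0.0]
ft_force: [1.7, -0.2, 2.3]
width: 0.0287
grip_force: 6.0
```

Run:
```python
from h import *
go(.6175,.266,.079,-5)
```

```text
[0.001, -0.0, 0.0] [-0.0573, 0.142, -0.04]
```

Request:
step_arm:
  deltas:
    - [[0,0,0,0,0,-0.01,25],[0,0,0,0,0,-0.025,25],[0,0,0,0,0,-0.04,25],[0,0,0,-0.006,0.015,-0.04,25],[0,0,0,-0.016,0.04,-0.04,25],[0,0,0,-0.028,0.07,-0.04,25],[0,0,0,-0.04,0.1,-0.04,25],[0,0,0,-0.05,0.125,-0.04,25],[0,0,0,-0.056,0.138,-0.04,25],[0,0,0,-0.057,0.142,-0.04,25],[0,0,0,-0.057,0.142,-0.04,25],[0,0,0,-0.057,0.142,-0.032,25],[0,0,0,-0.057,0.142,-0.024,25],[0,0,0,-0.057,0.142,-0.016,25],[0,0,0,-0.057,0.142,-0.01,25],[0,0,0,-0.057,0.142,-0.007,25],[0,0,0,-0.057,0.142,-0.0055,25],[0,0,0,-0.057,0.142,-0.0045,25],[0,0,0,-0.057,0.142,-0.004,25],[0,0,0,-0.057,0.142,-0.004,25]]
  squeeze: 8

```text
time: 22.48
ee_pos: [0.6173, 0.2664, 0.043]
eef_rot: [0.737, 0.676, 0.0, 0.0]
ft_force: [-0.6, -0.4, 0.8]
width: 0.0287
grip_force: 8.0
```

Run:
```python
from h import *
S=cams.camera("scene");T=cams.camera("top")
cv2.imwrite("pics/a5.png",cv2.resize(np.hstack([T["img"][150:310,150:310],S["img"][220:380,160:320]])[:,:,::-1],(800,400)))
```

```text
(no output)
```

View pics/a5.png

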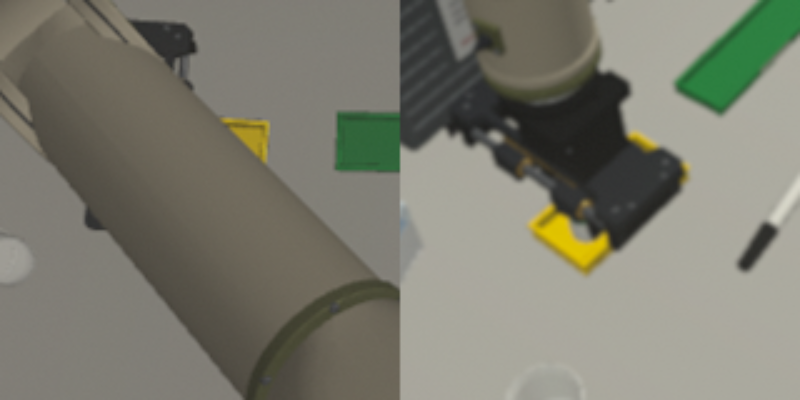

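The dropper sits inside the left bay of the yellow tray (scene crop 580,228). Release it.

Request:
step_arm:
  deltas:
    - [[0,0,0,0,0,0,38],[0,0,0,0,0,0,45],[0,0,0,0,0,0,55],[0,0,0,0,0,0,60],[0,0,0,0,0,-0.01,60],[0,0,0,0,0,-0.03,60],[0,0,0,0,0,-0.06,60],[0,0,0,0,0,-0.08,60],[0,0,0,0,0,-0.08,60]]

```text
time: 23.7
ee_pos: [0.6182, 0.2668, 0.1253]
eef_rot: [0.737, 0.676, 0.002, 0.001]
ft_force: [-0.0, 1.0, -0.3]
width: 0.0523
grip_force: 0.0
```

Run:
```python
from h import *
go(.4642,.0098,.123,-5)
```

```text
[0.003, -0.002, 0.0] [-0.2695, -0.1311, 0.0014]
```

Request:
step_arm:
  deltas:
    - [[0,0,0,-0.04,-0.02,0,70],[0,0,0,-0.09,-0.044,0,70],[0,0,0,-0.14,-0.069,0,70],[0,0,0,-0.19,-0.094,0,70],[0,0,0,-0.235,-0.115,0,70],[0,0,0,-0.26,-0.127,0,70],[0,0,0,-0.2695,-0.131,0,70],[0,0,0,-0.2695,-0.131,0,70],[0,0,0,-0.2695,-0.131,0.0,70]]

```text
time: 24.82
ee_pos: [0.4638, 0.0105, 0.1227]
eef_rot: [0.737, 0.676, 0.0, -0.0]
ft_force: [0.3, -0.1, 0.1]
width: 0.0611
grip_force: 0.0
```

Run:
```python
from h import *
go(.4642,.0098,.039,-5)
```

```text
[0.0, -0.001, 0.002] [-0.0007, 0.0004, 0.0837]
```

Request:
step_arm:
  deltas:
    - [[0,0,0,0,0,0.015,70],[0,0,0,0,0,0.03,70],[0,0,0,0,0,0.045,70],[0,0,0,0,0,0.06,70],[0,0,0,0,0,0.075,70],[0,0,0,0,0,0.084,70],[0,0,0,0,0,0.084,70],[0,0,0,0,0,0.084,55],[0,0,0,0,0,0.084,45],[0,0,0,0,0,0.084,38],[0,0,0,0,0,0.084,32],[0,0,0,0,0,0.084,25],[0,0,0,0,0,0.084,25],[0,0,0,0,0,0.084,25]]
  squeeze: 8

```text
time: 26.58
ee_pos: [0.4636, 0.0091, 0.0389]
eef_rot: [0.737, 0.676, 0.0, 0.0]
ft_force: [0.1, 0.1, 3.5]
width: 0.0285
grip_force: 8.0
```

Run:
```python
from h import *
go(.612,.204,.079,-5)
```

```text
[0.001, 0.0, 0.0] [0.207, 0.1309, -0.04]
```

Request:
step_arm:
  deltas:
    - [[0,0,0,0,0,-0.01,25],[0,0,0,0,0,-0.025,25],[0,0,0,0,0,-0.04,25],[0,0,0,0.025,0.016,-0.04,25],[0,0,0,0.06,0.038,-0.04,25],[0,0,0,0.1,0.063,-0.04,25],[0,0,0,0.14,0.089,-0.04,25],[0,0,0,0.175,0.111,-0.04,25],[0,0,0,0.2,0.126,-0.04,25],[0,0,0,0.207,0.131,-0.04,25],[0,0,0,0.207,0.131,-0.04,25],[0,0,0,0.207,0.131,-0.032,25],[0,0,0,0.207,0.131,-0.024,25],[0,0,0,0.207,0.131,-0.016,25],[0,0,0,0.207,0.131,-0.01,25],[0,0,0,0.207,0.131,-0.007,25],[0,0,0,0.207,0.131,-0.0055,25],[0,0,0,0.207,0.131,-0.0045,25],[0,0,0,0.207,0.131,-0.004,25],[0,0,0,0.207,0.131,-0.004,25]]

```text
time: 29.08
ee_pos: [0.6119, 0.204, 0.043]
eef_rot: [0.737, 0.676, 0.0, 0.0]
ft_force: [-1.0, -0.4, 2.2]
width: 0.029
grip_force: 8.0
```

Request:
step_arm:
  deltas:
    - [[0,0,0,0,0,0,38],[0,0,0,0,0,0,45],[0,0,0,0,0,0,55],[0,0,0,0,0,0,60],[0,0,0,0,0,-0.01,60],[0,0,0,0,0,-0.03,60],[0,0,0,0,0,-0.06,60],[0,0,0,0,0,-0.08,60],[0,0,0,0,0,-0.08,60]]

```text
time: 30.2
ee_pos: [0.6129, 0.2044, 0.1251]
eef_rot: [0.737, 0.676, 0.002, 0.001]
ft_force: [0.3, -0.1, -0.1]
width: 0.0521
grip_force: 0.0
```

Run:
```python
from h import *
S=cams.camera("scene")
cv2.imwrite("pics/a6.png",cv2.resize(S["img"][200:440,160:400][:,:,::-1],(600,600)))
go(.486,.1625,.123,5)
```

```text
[0.001, -0.0, -0.174] [-0.0523, -0.1221, 0.0003]
```

View pics/a6.png

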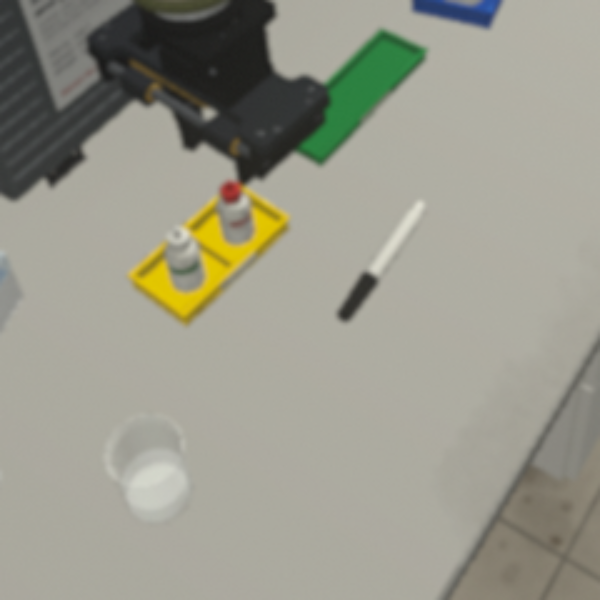

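Both droppers stand in their own bays (185,262 and 237,212), and the marker is undisturbed at (385,262).

Request:
step_arm:
  deltas:
    - [[0,0,-0.05,-0.012,-0.028,0,50],[0,0,-0.1,-0.028,-0.065,0,50],[0,0,-0.15,-0.044,-0.103,0,50],[0,0,-0.174,-0.0523,-0.122,0,50],[0,0,-0.174,-0.0523,-0.122,0,50],[0,0,-0.174,-0.0523,-0.122,0.01,50],[0,0,-0.174,-0.0523,-0.122,0.03,50],[0,0,-0.174,-0.0523,-0.122,0.05,50],[0,0,-0.174,-0.0523,-0.122,0.07,50],[0,0,-0.174,-0.0523,-0.122,0.085,50],[0,0,-0.174,-0.0523,-0.122,0.094,50],[0,0,-0.174,-0.0523,-0.122,0.0975,50],[0,0,-0.174,-0.0523,-0.122,0.0975,50]]

```text
time: 31.88
ee_pos: [0.486, 0.1626, 0.0254]
eef_rot: [0.676, 0.737, 0.0, 0.0]
ft_force: [0.1, -0.7, -0.9]
width: 0.0437
grip_force: 0.0
```

Run:
```python
from h import *
S=cams.camera("scene");T=cams.camera("top")
cv2.imwrite("pics/a7.png",cv2.resize(np.hstack([T["img"][180:340,180:340],S["img"][230:390,230:390]])[:,:,::-1],(800,400)))
go(.486,.1625,.026,5)
```

```text
[0.001, 0.0, -0.0] [-0.0001, -0.0002, -0.0002]
```

View pics/a7.png

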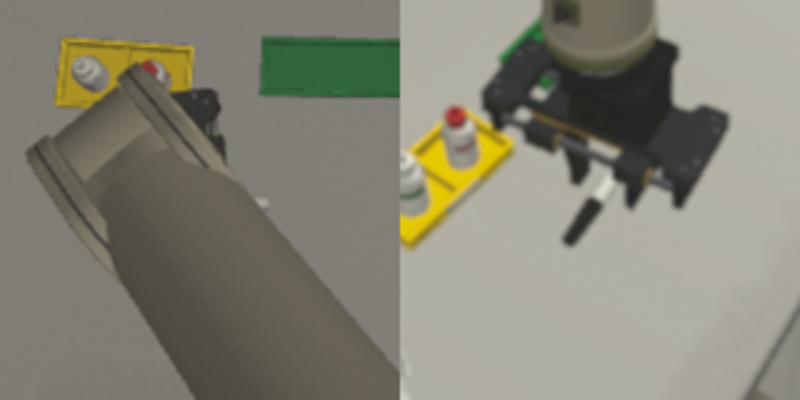

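The marker lies between the fingers (scene crop 600,195). Close.

Request:
step_arm:
  deltas:
    - [[0,0,0,0,0,0,40],[0,0,0,0,0,0,30],[0,0,0,0,0,0,24],[0,0,0,0,0,0,19],[0,0,0,0,0,0,15],[0,0,0,0,0,0,10],[0,0,0,0,0,0,10],[0,0,0,0,0,0,10]]
  squeeze: 10

```text
time: 32.98
ee_pos: [0.4858, 0.1625, 0.0252]
eef_rot: [0.676, 0.737, -0.0, 0.0]
ft_force: [0.5, 0.4, 0.2]
width: 0.0152
grip_force: 10.0
```

Run:
```python
from h import *
go(.619,.0125,.09,-2)
```

```text
[0.0, 0.0, 0.122] [-0.161, 0.1197, -0.0647]
```

Request:
step_arm:
  deltas:
    - [[0,0,0,0,0,-0.015,10],[0,0,0,0,0,-0.035,10],[0,0,0,0,0,-0.055,10],[0,0,0,-0.03,0,-0.065,10],[0,0,0.04,-0.07,0.02,-0.065,10],[0,0,0.08,-0.11,0.05,-0.065,10],[0,0,0.122,-0.14,0.085,-0.065,10],[0,0,0.122,-0.157,0.11,-0.065,10],[0,0,0.122,-0.161,0.12,-0.065,10],[0,0,0.122,-0.161,0.12,-0.065,10],[0,0,0.122,-0.161,0.12,-0.065,10]]

```text
time: 34.35
ee_pos: [0.6185, 0.0138, 0.0906]
eef_rot: [0.719, 0.695, 0.0, -0.0]
ft_force: [0.3, 0.1, 0.4]
width: 0.015
grip_force: 10.0
```

Run:
```python
from h import *
S=cams.camera("scene");T=cams.camera("top")
cv2.imwrite("pics/a8.png",cv2.resize(np.hstack([T["img"][130:290,240:400],S["img"][160:320,220:380]])[:,:,::-1],(800,400)))
go(.619,.0125,.0375,-2)
```

```text
[-0.0, 0.0, 0.001] [-0.0009, 0.0004, 0.0531]
```

View pics/a8.png

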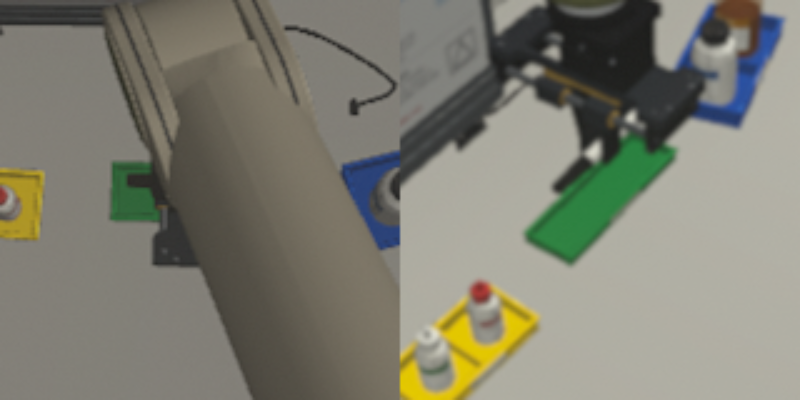

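The marker hangs level along the green tray, with its cap end at (135,180) in the top crop, inside the tray end. Lower it to just above the rim and release.

Request:
step_arm:
  deltas:
    - [[0,0,0,0,0,0.012,10],[0,0,0,0,0,0.024,10],[0,0,0,0,0,0.036,10],[0,0,0,0,0,0.046,10],[0,0,0,0,0,0.051,10],[0,0,0,0,0,0.0535,10],[0,0,0,0,0,0.0535,10],[0,0,0,0,0,0.0535,20],[0,0,0,0,0,0.0535,28],[0,0,0,0,0,0.0535,35],[0,0,0,0,0,0.0535,35],[0,0,0,0,0,0.045,35],[0,0,0,0,0,0.02,35],[0,0,0,0,0,-0.02,35],[0,0,0,0,0,-0.07,35],[0,0,0,0,0,-0.12,35],[0,0,0,0,-0.06,-0.14,35],[0,0,0,0,-0.12,-0.14,35],[0,0,0,0,-0.16,-0.14,35],[0,0,0,0,-0.16,-0.14,35]]

```text
time: 36.95
ee_pos: [0.4576, 0.0181, 0.2312]
eef_rot: [0.719, 0.695, -0.001, 0.002]
ft_force: [0.7, 0.2, 0.7]
width: 0.0302
grip_force: 0.0
```

Run:
```python
from h import *
S=cams.camera("scene");T=cams.camera("top")
cv2.imwrite("pics/f1.png",cv2.resize(S["img"][120:420,160:460][:,:,::-1],(600,600)))
cv2.imwrite("pics/f2.png",cv2.resize(T["img"][160:320,120:520][:,:,::-1],(800,320)))
```

```text
(no output)
```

View pics/f1.png

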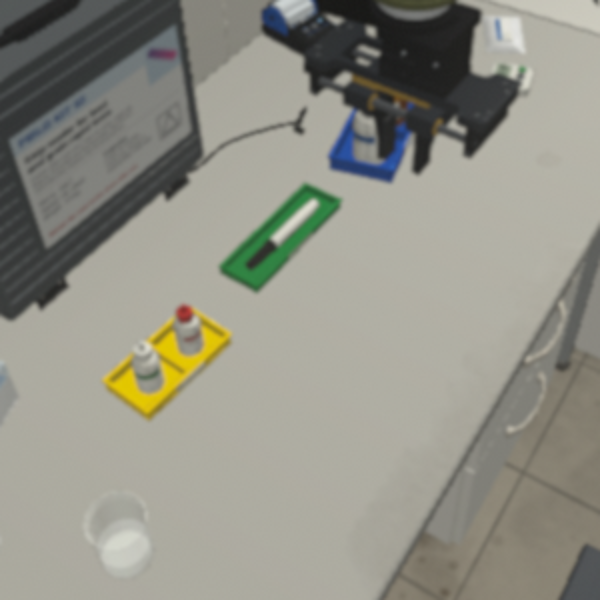

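View pics/f2.png

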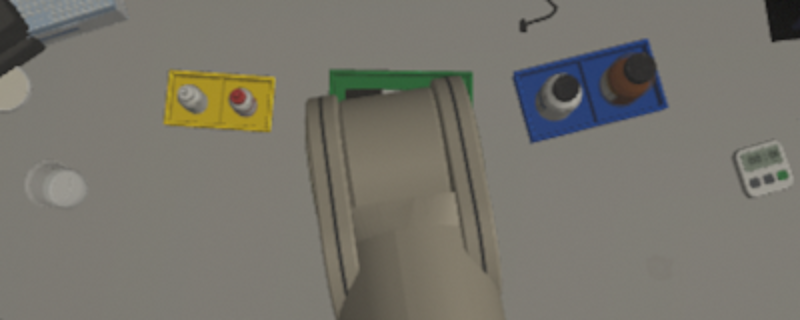

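All five items are in place: the marker lies flat in the green tray (scene 283,235), and each bottle stands upright in its own bay. The beaker and timer have not moved.

```bash
python3 -c "
from bench import r
print(r.close_job())"
```

```text
the job is handed in; nothing more can be done
None
```

The bench is tidied and handed in at about 37 s of the 138 s limit: both stock bottles upright in the blue tray, both droppers upright in the yellow tray, the marker flat in the green tray, and the beaker and timer not moved.

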